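Fill the agate show tray and hold it up for the customer

ROBOT

A 6-joint arm with a two-finger parallel gripper is mounted at the origin on the work surface. World frame = base frame: x ahead of the robot, y to its left, z up, the work surface at z = 0. Lengths are in mm, angles in rad, forces in N, time in s.
With the tool pointing down it reaches from about 275 to 750 mm from the base axis. Payload 10.2 kg.
Tool frame: the origin (TCP) lies between the finger pads, 19 mm behind the fingertips; this is the grasp point; z points along the fingers, y is the line along which they close (so a half turn about z gives the same grasp; the last joint's range is limited). The gripper opens to 85 mm and grips with 20 to 120 N. Pads are 22 mm wide; open, the fingers measure 114 mm over their backs; the gripper's body (76 mm by 85 mm) begins 54 mm behind the grasp point. The pads swing forward as they close: fully open they stand 13 mm farther back than shut.
Start: joints at [-1.415, 0.313, 1.498, -0, 1.331, -0.223], TCP at [194.136, -487.794, 249.994] pointing down, gripper open.
Joint ranges: [-2.94, 2.94], [-0.97, 2.17], [0.19, 2.56], [-1.23, 4.37], [0.02, 3.11], [-2.88, 2.88]. Speed limits (rad/s): [2.39, 2.39, 3.01, 3.14, 3.14, 3.14].

INTERFACE

Orientations are given as a unit quaternion [w, x, y, z].
In Python, from rig import * gives the robot as it stands. The module is installed in compiled form; this text tells all that it offers.
- The arm moves only by the shell command python3 -m crank 'ROWS' [FORCE]. ROWS is JSON, a list that holds one entry, the list of rows, each a list of 7 numbers: the shift along the tool's x, y, z in units of 25 mm (1.0 is 25 mm), then the turn, a rotation vector about the tool's x, y, z in units of 8 degrees (1.0 is 8 degrees), then the finger opening in mm, from 0 to 85.4. A call has exactly 8 rows; each row shifts and turns the commanded pose from where the row before left it, along the tool's axes as they then stand; what a row does not reach is not made up. A row lasts 1/10 s, in which the tool goes at most 50 mm and 8.59 degrees, less where a joint would pass 70% of its speed; a pose out of reach is approached as far as the arm can. A call is refused whole if a number of a shift passes 1 or a number of a turn 1, either way. A call with a gripper value outside its range is refused whole. The fingers move at their own pace and stop on an object; FORCE is the grip in N (left out, the last holds). Time passes only in rows, so rows that do not move let the fingers close, or fill a call up. It gives the time, the measured TCP pose, the force, the opening and the grip force at its end, in the units of the state.
- sense(): the state, without advancing time (a new reading comes with each control period).
- capture(name): name is "scene" or "top" or "wrist"; returns the picture (400x640x3 uint8, blue, green, red); there is no depth.
- camera_model(name): a dict with "fx", "fy", "cx", "cy" (pixels), "k1" (the pictures are not rectified: a ray, as slopes to the right and down, at radius r is drawn at 1 + k1 r^2 times it, then the intrinsics apply), "world_from_camera" (4x4, takes a point from camera to world coordinates); the wrist camera has in their place "T_tool_cam" (4x4, takes a point from camera to tool coordinates, whose origin is the TCP and whose axes are the flange's). Camera axes: x right, y up, looking along -z (the intrinsics and any distortion apply to the point x, -y, -z); pixel columns grow to the right and rows downward; lengths in mm; the calibration is good to about 2 mm. A picture is of the moment at which its call begins: read the wrist's pose just before it. camera_model takes no time and is no camera call.
- finish_job(): hands the job in; it is judged then, once.
The state is a dict: "time_s": time; "joints": joint angles; "dq": joint speeds; "tau": joint torques, N m; "eef_pos": TCP position; "ee_rot": TCP orientation; "force": force on the tool from outside, world axes, zero at the start; "wrist_torque": the same for the moment, N m; "grip_width": opening from 0.0 (shut) to 1.0 (fully open); "grip_force": force on a finger pad.
Only numpy, scipy, OpenCV 4.12 (cv2) and the standard library are available. Lean on these libraries where they do the work, as an engineer would, in place of code of your own. Each camera call takes 0.05 s, during which the arm holds its last target. There are 200 camera calls.

TASK

Three polished agate balls lie on the felt pad: set them gently, without dropping them, into the three empty wells of the pine show tray, one per well. Then take the tray by its handle bar, lift it straight up about 10 cm clear of the counter, keeping it level, and hold it there still for two seconds; finish while still holding it up. Leave the other things on the counter where they are.

Things in the scene. Friction and masses are not known exactly. Their poses are not given: they have to be found in the camera images.
- show_tray: loose pine show tray, board 190 x 160 mm with its top face 28 mm above the counter, 0.25 to 0.5 kg empty; origin: centre of its underside, z up, x along the handle bar. Four round wells (24 mm wide, 12 mm deep, dark felt at the bottom), one of which already has a ball in it. Over the middle runs a bridge handle: a bar along x on two posts at x = +-80 mm (bar's top 87 mm above the underside)
- handle (a point): middle of the handle bar, 76 mm above the tray's underside, above its centre of mass. The bar is 14 mm wide (across, tray's y) and 22 mm tall, 144 mm free between the posts; grip it across, from above
- well_0 (a point): where the centre of a ball comes to rest in the well at tray x = -45, y = -50 mm: on the well's axis, 10 mm above the board's top face (38 mm above the tray's underside). This well starts full, with stone_d
- well_1 (a point): the same point for the well at tray x = +45, y = -50 mm, empty at the start
- well_2 (a point): the same point for the well at tray x = -45, y = +50 mm, empty at the start
- well_3 (a point): the same point for the well at tray x = +45, y = +50 mm, empty at the start
- stone_a_center (a point): honey-yellow polished agate ball, 32 mm across, 45 g or so; the point is its centre. It starts seated on a loose agate ring (34 mm outside, 9 mm high) on the pad, its centre 24 mm above the counter; fingers can close on it from any side.
- stone_b_center (a point): lilac polished agate ball, 32 mm across, 45 g or so; the point is its centre. It starts seated on a loose agate ring (34 mm outside, 9 mm high) on the pad, its centre 24 mm above the counter; fingers can close on it from any side.
- stone_c_center (a point): orange-brown polished agate ball, 32 mm across, 45 g or so; the point is its centre. It starts seated on a loose agate ring (34 mm outside, 9 mm high) on the pad, its centre 24 mm above the counter; fingers can close on it from any side.
- stone_d_center (a point): milky white polished agate ball, 32 mm across, 45 g or so; the point is its centre. It already lies in well_0 at the start and stays there
- stone_a: the honey-yellow ball itself (origin on its skin; it turns as the ball rolls, so use the centre)
- stone_b: the lilac ball itself (use the centre)
- stone_c: the orange-brown ball itself (use the centre)
- stone_d: the white ball itself (use the centre)
- pad: fixed blue felt counter pad, 200 x 240 x 3 mm; origin: centre of its underside
- band_1: bystander: empty orange-brown agate ring lying on the pad, 34 mm outside, 9 mm high; origin: centre of its underside
- band_2: bystander: empty lilac agate ring lying on the pad, same size and origin
- loupe: bystander: folding loupe on the counter, 44 x 26 mm, 22 mm high; origin: centre of its underside
- calliper: bystander: digital calliper lying flat, 235 mm long, up to 71 mm wide over the jaws, 14 mm high; origin: middle of the beam's underside
- scale: bystander: black pocket scale, 130 x 75 mm, 20 mm high; origin: centre of its underside
- jar: bystander: amber glass jar with a metal cap, 64 mm across, 75 mm high; origin: centre of its underside

How it is judged (in metres and radians):
On the way, in this order (a step that is already met when the one before it is completed fails the run):
1. all four wells hold a ball, let go by the fingers, while the tray still stands on the counter (distance between any of stone_a_center, stone_b_center, stone_c_center, stone_d_center and well_0 below 0.006 m and distance between any of stone_a_center, stone_b_center, stone_c_center, stone_d_center and well_1 below 0.006 m and distance between any of stone_a_center, stone_b_center, stone_c_center, stone_d_center and well_2 below 0.006 m and distance between any of stone_a_center, stone_b_center, stone_c_center, stone_d_center and well_3 below 0.006 m and linear speed of each of stone_a, stone_b, stone_c, stone_d below 0.05 m/s and height (world z) of show_tray below 0.01 m and contact force between the fingers and stone_a below 0.05 N and contact force between the fingers and stone_b below 0.05 N and contact force between the fingers and stone_c below 0.05 N and contact force between the fingers and stone_d below 0.05 N), for 0.2 s.
2. the filled tray is held by its handle 7 to 16 cm above the counter, level and still, for 1.5 s (height (world z) of show_tray between 0.07 and 0.16 m and angle between show_tray's own z axis and vertical below 0.09 rad and linear speed of show_tray below 0.03 m/s and angular speed of show_tray below 0.15 rad/s and contact force between the fingers and show_tray above 1 N and distance between the grasp point and handle below 0.06 m and distance between any of stone_a_center, stone_b_center, stone_c_center, stone_d_center and well_0 below 0.006 m and distance between any of stone_a_center, stone_b_center, stone_c_center, stone_d_center and well_1 below 0.006 m and distance between any of stone_a_center, stone_b_center, stone_c_center, stone_d_center and well_2 below 0.006 m and distance between any of stone_a_center, stone_b_center, stone_c_center, stone_d_center and well_3 below 0.006 m), for 1.5 s.
At the end, for the whole second after the job is handed in: the tray is held in the fingers by its handle (TCP within 60 mm of the bar's middle), its underside 70 to 160 mm above the counter, tilted less than 0.09 rad, still; a ball sits in each of the four wells, its centre within 6 mm of the seated position (all of step 2 and linear speed of each of stone_a, stone_b, stone_c, stone_d below 0.05 m/s); the arm keeps its last pose, push and grip.
It fails at once if a ball is dropped: let go more than about 2 cm above its seat in the tray ((z of stone_a_center in the frame of show_tray above 0.06 m and contact force between the fingers and stone_a below 0.02 N) or (z of stone_b_center in the frame of show_tray above 0.06 m and contact force between the fingers and stone_b below 0.02 N) or (z of stone_c_center in the frame of show_tray above 0.06 m and contact force between the fingers and stone_c below 0.02 N) or (z of stone_d_center in the frame of show_tray above 0.06 m and contact force between the fingers and stone_d below 0.02 N)).
It fails at once if the tray is tipped by more than 0.2 rad (angle between show_tray's own z axis and vertical above 0.2 rad).
It fails at once if another thing on the counter is moved by more than 20 mm (distance of any of loupe, calliper, scale, jar, band_1, band_2 from where it was at the start of the episode above 0.02 m).
It also fails if it takes over 70 s, if anything falls off the work surface, if the arm or the gripper's body presses on something with over 40 N, if the wrist force passes 120 N, or if a joint passes its speed limit or range.

## Working session

There is one attempt and no reset: what is moved stays moved. The work goes in short steps, Python scripts to look and compute and a shell command to move; the robot and the scene stay as the last step left them, time stands still between calls to the robot, and variables do not carry over. Pictures are saved under pics/ and viewed, at most 13 in all, crops included, and the job is handed in when it is done.

```bash
mkdir -p pics; python3 - <<'E'
from rig import *
import cv2
s=sense();print(s)
for n in("top","scene"):
    cv2.imwrite(f"pics/{n}0.png",capture(n));
    m=camera_model(n);print(n,m)
print(camera_model("wrist"))
E
```

```text
{'time_s': 0.0, 'joints': array([-1.41538151e+00,  3.13451489e-01,  1.49842295e+00, -3.23503669e-06,
        1.33098990e+00, -2.23393570e-01]), 'dq': array([-1.84829355e-04,  3.12146365e-04, -1.53688053e-04,  2.22470461e-03,
       -9.02709822e-04, -6.85545485e-05]), 'tau': array([ 1.08610355e-03, -4.12255955e+01, -2.59737754e+01, -3.12392706e-05,
        4.18748052e-03,  4.14469559e-05]), 'eef_pos': array([ 194.10738437, -487.55515683,  249.43961757]), 'ee_rot': array([-6.35526821e-04,  9.82116313e-01,  1.88274119e-01,  2.00375870e-05]), 'force': array([ 0.87359264, -0.84572651, -0.19840758]), 'wrist_torque': array([-0.03796305, -0.01969629,  0.00259562]), 'grip_force': 0.0, 'grip_width': 1.0009690667803883}
top {'fx': 363.1063907530262, 'fy': 363.1063907530262, 'cx': 321.48771071640107, 'cy': 197.03034214397138, 'k1': 0.0017038364951918496, 'world_from_camera': array([[ 2.02197066e-02,  9.95595386e-01, -9.15477537e-02,
         4.47783349e+02],
       [-9.99773450e-01,  1.95253516e-02, -8.47400265e-03,
        -1.06383136e+01],
       [-6.64917586e-03,  9.16983555e-02,  9.95764631e
[... 409 characters left out ...]
7653894e-01,
         7.39795605e+02],
       [-2.12983151e-03,  8.05456467e-01,  5.92651114e-01,
         7.50211747e+02],
       [ 0.00000000e+00,  0.00000000e+00,  0.00000000e+00,
         1.00000000e+00]])}
{'fx': 279.01318339882687, 'fy': 279.01318339882687, 'cx': 324.59544170051885, 'cy': 202.85525743070568, 'k1': 0.0012634166558262452, 'T_tool_cam': array([[ 1.10601829e-04,  9.50899217e-01,  3.09500672e-01,
         7.92514475e+01],
       [ 9.99998137e-01,  4.91267993e-04, -1.86670991e-03,
        -3.94564300e-01],
       [-1.92710077e-03,  3.09500302e-01, -9.50897392e-01,
        -1.24253289e+02],
       [ 0.00000000e+00,  0.00000000e+00,  0.00000000e+00,
         1.00000000e+00]])}
```

View pics/top0.png

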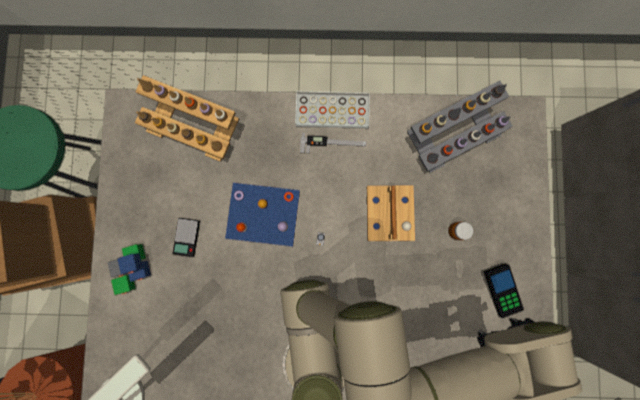

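View pics/scene0.png

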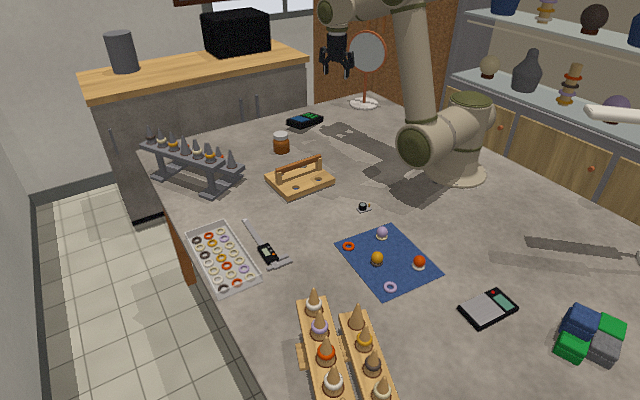

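The top view shows the lilac ball at about (282,226), yellow at (262,203) and orange at (240,227). The empty rings are at (239,196) and (289,197). The tray is centred near (391,213), with its bar running up the image and the white ball at (406,227). The scene view agrees.

```bash
cat > h.py <<'E'
from rig import *
import cv2, numpy as np
from scipy.spatial.transform import Rotation as R
def tool(s=None):
    s=s or sense(); q=s["ee_rot"]; T=np.eye(4)
    T[:3,:3]=R.from_quat([q[1],q[2],q[3],q[0]]).as_matrix(); T[:3,3]=s["eef_pos"]; return T
def cam(n,T=None):
    m=camera_model(n); return m,(m["world_from_camera"] if n!="wrist" else (tool() if T is None else T)@m["T_tool_cam"])
def px2w(n,px,z,T=None):
    m,W=cam(n,T); d=np.array([(px[0]-m["cx"])/m["fx"],(px[1]-m["cy"])/m["fy"]]); u=d.copy()
    for _ in range(8): u=d/(1+m["k1"]*(u@u))
    r=W[:3,:3]@[u[0],-u[1],-1]; o=W[:3,3]; return o+r*(z-o[2])/r[2]
def w2px(n,p,T=None):
    m,W=cam(n,T); c=np.linalg.inv(W)@np.append(p,1); u=np.array([c[0],-c[1]])/-c[2]
    u=u*(1+m["k1"]*(u@u)); return u*m["fx"]+[m["cx"],m["cy"]]
def blobs(mask,amin=6):
    n,l,st,c=cv2.connectedComponentsWithStats(mask.astype(np.uint8)); return [(st[i,4],c[i].round(2),st[i,:4]) for i in range(1,n) if st[i,4]>=amin]
def toolcoords(p,T=None):
    T=tool() if T is None else T; return T[:3,:3].T@(np.array(p)-T[:3,3])
E
python3 - <<'E'
from h import *
for n,ps in {"top":dict(lil=(282,226.5,24),yel=(262,203.5,24),ora=(240.5,227.5,24),white=(406.5,226.5,38),w1=(406,200,28),w2=(376,227,28),w3=(376,200,28),bar1=(392,186,87),bar2=(391,240,87),tl=(367.5,186,28),tr=(414,185,28),bl=(369,241.5,28),br=(415,241,28),ring1=(238.5,196,8),ring2=(289,197,8),jar=(461,231,70),loupe=(321,237.5,10)),
 "scene":dict(lil=(382,233,24),yel=(377,258,24),ora=(419,262,24))}.items():
    for k,(a,b,z) in ps.items(): print(n,k,px2w(n,(a,b),z).round(0))
print(tool().round(3))
E
```

```text
top lil [458. 134.  24.]
top yel [537. 206.  24.]
top ora [452. 277.  24.]
top white [ 467. -291.   38.]
top w1 [ 558. -292.   28.]
top w2 [ 463. -189.   28.]
top w3 [ 556. -188.   28.]
top bar1 [ 598. -232.   87.]
top bar2 [ 421. -230.   87.]
top tl [ 604. -159.   28.]
top tr [ 611. -319.   28.]
top bl [ 413. -165.   28.]
top br [ 418. -322.   28.]
top ring1 [562. 292.   8.]
top ring2 [562. 114.   8.]
top jar [ 455. -463.   70.]
top loupe [423.  -1.  10.]
scene lil [466. 143.  24.]
scene yel [541. 212.  24.]
scene ora [459. 283.  24.]
[[ 9.29000e-01  3.70000e-01 -0.00000e+00  1.94105e+02]
 [ 3.70000e-01 -9.29000e-01  1.00000e-03 -4.87583e+02]
 [ 0.00000e+00 -1.00000e-03 -1.00000e+00  2.49494e+02]
 [ 0.00000e+00  0.00000e+00  0.00000e+00  1.00000e+00]]
```

```bash
python3 -m crank '[[[0,0,0,0,0,-1,60],[0,0,0,0,0,-1,60],[0,0,0,0,0,-1,60],[0,0,0,0,0,-1,60],[0,0,0,0,0,-1,60],[0,0,0,0,0,-1,60],[0,0,0,0,0,-1,60],[0,0,0,0,0,-1,60]]]' 30
python3 -m crank '[[[0,0,0,0,0,-0.54,60],[0.7,1,0,0,0,0,60],[0.7,1,0,0,0,0,60],[0.7,1,0,0,0,0,60],[0.7,1,0,0,0,0,60],[0.7,1,0,0,0,0,60],[0.7,1,0,0,0,0,60],[0.7,1,0,0,0,0,60]]]'
python3 -m crank '[[[0.8,1,0,0,0,0,60],[0.8,1,0,0,0,0,60],[0.8,1,0,0,0,0,60],[0.8,1,0,0,0,0,60],[0.8,1,0,0,0,0,60],[0.8,0.7,0,0,0,0,60],[0.2,0,0,0,0,0,60],[0,0,0,0,0,0,60]]]'
python3 - <<'E'
from h import *
T=tool();print(T.round(3).tolist()); cv2.imwrite("pics/w0.png",capture("wrist")); np.save("w0.npy",T)
E
```

```text
time_s: 0.9
eef_pos: [194.1, -487.6, 249.6]
ee_rot: [-0.0, 0.731, 0.682, 0.0]
force: [-0.1, 0.8, 0.4]
grip_width: 0.705
grip_force: 0.0
time_s: 1.7
eef_pos: [370.0, -364.2, 249.7]
ee_rot: [-0.0, 0.707, 0.707, 0.0]
force: [0.1, -0.0, 0.4]
grip_width: 0.705
grip_force: 0.0
time_s: 2.5
eef_pos: [511.3, -239.7, 249.7]
ee_rot: [-0.0, 0.707, 0.708, -0.0]
force: [-0.7, -0.1, -0.1]
grip_width: 0.705
grip_force: 0.0
[[-0.002, 1.0, -0.001, 511.342], [1.0, 0.002, 0.0, -239.673], [0.0, -0.001, -1.0, 249.694], [0.0, 0.0, 0.0, 1.0]]
```

View pics/w0.png

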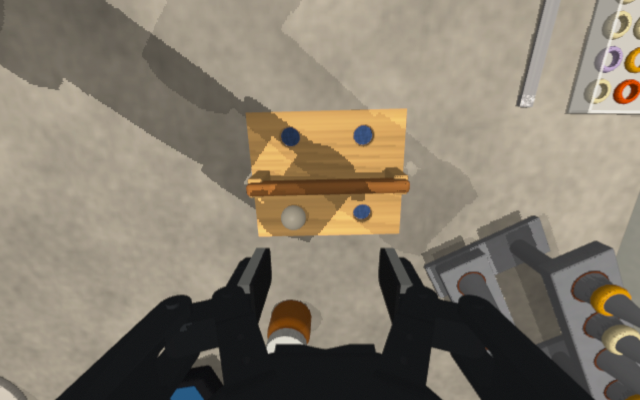

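The wrist view shows wells at (290,136), (364,134) and (363,212), the white ball at (293,216), and the bar from (248,188) to (408,185).

```bash
python3 - <<'E'
from h import *
T=np.load("w0.npy"); im=cv2.imread("pics/w0.png"); hsv=cv2.cvtColor(im,cv2.COLOR_BGR2HSV)
m=cv2.inRange(hsv,(100,90,20),(130,255,255))>0
m[:100]=0;m[240:]=0;m[:,:240]=0;m[:,415:]=0
for b in blobs(m,30): print("well",b[0],b[1],px2w("wrist",b[1],24,T).round(1),px2w("wrist",b[1],16,T).round(1))
g=cv2.inRange(hsv,(0,0,100),(180,70,255))>0; g[:203]=0;g[235:]=0;g[:,:275]=0;g[:,312:]=0
for b in blobs(g,60): print("white",b[0],b[1],px2w("wrist",b[1],38,T).round(1))
for c in [(247,112),(407,108),(402,234),(260,237)]: print(px2w("wrist",c,28,T).round(1))
for c in [(248,181),(408,179)]: print("bar",px2w("wrist",c,87,T).round(1))
E
```

```text
well 240 [362.71 134.6 ] [ 557.6 -186.7   24. ] [ 558.7 -187.3   16. ]
well 230 [289.94 136.39] [ 468.6 -188.9   24. ] [ 467.7 -189.6   16. ]
well 154 [361.47 211.35] [ 560.4 -286.3   24. ] [ 561.5 -289.2   16. ]
white 457 [292.83 217.3 ] [ 470.3 -289.6   38. ]
[ 419.5 -160.7   28. ]
[ 607.7 -155.9   28. ]
[ 616.1 -317.3   28. ]
[ 423.5 -322.2   28. ]
bar [ 430.3 -229.8   87. ]
bar [ 598.9 -227.3   87. ]
```

```bash
python3 -m crank '[[[1,0,0,0,0,0,60],[1,0,0,0,0,0,60],[1,0,0,0,0,0,60],[1,0,0,0,0,0,60],[1,0,0,0,0,0,60],[1,0,0,0,0,0,60],[1,0,0,0,0,0,60],[1,0,0,0,0,0,60]]]'
python3 -m crank '[[[1,-0.2,0,0,0,0,60],[1,-0.2,0,0,0,0,60],[1,-0.2,0,0,0,0,60],[1,-0.2,0,0,0,0,60],[1,0,0,0,0,0,60],[1,0,0,0,0,0,60],[1,0,0,0,0,0,60],[0.8,0,0,0,0,0,60]]]'
python3 -m crank '[[[0.4,0,0.5,0,0,0,60],[0.2,0,0.5,0,0,0,60],[0,0,0.5,0,0,0,60],[0,0,0.5,0,0,0,60],[0,0,0,0,0,0,60],[0,0,0,0,0,0,60],[0,0,0,0,0,0,60],[0,0,0,0,0,0,60]]]'
python3 - <<'E'
from h import *
T=tool();print(T.round(3).tolist()); cv2.imwrite("pics/w1.png",capture("wrist")); np.save("w1.npy",T)
im=cv2.imread("pics/w1.png"); hsv=cv2.cvtColor(im,cv2.COLOR_BGR2HSV)
for n,p in dict(lil=(458,134,24),yel=(537,206,24),ora=(452,277,24)).items():
    c=w2px("wrist",p,T); x,y=c.round().astype(int); print(n,c.round(1))
    pad=cv2.inRange(hsv,(100,120,0),(125,255,255)); m=pad==0
    k=np.zeros_like(pad);k[max(0,y-30):y+30,x-30:x+30]=1; m=m&(k>0)
    for b in blobs(m,40): print(b[0],b[1],b[2],px2w("wrist",b[1],24,T).round(1))
E
```

```text
time_s: 3.35
eef_pos: [511.0, -40.4, 250.1]
ee_rot: [0.0, 0.708, 0.707, -0.0]
force: [0.1, -0.6, 0.4]
grip_width: 0.706
grip_force: 0.0
time_s: 4.15
eef_pos: [491.4, 154.8, 250.1]
ee_rot: [0.0, 0.707, 0.707, -0.0]
force: [-0.1, -0.7, 0.7]
grip_width: 0.7
grip_force: 0.0
time_s: 4.95
eef_pos: [491.6, 169.7, 200.5]
ee_rot: [0.0, 0.707, 0.707, 0.0]
force: [-0.1, -0.3, 0.9]
grip_width: 0.697
grip_force: 0.0
[[-0.0, 1.0, 0.001, 491.616], [1.0, 0.0, 0.0, 169.737], [0.0, 0.001, -1.0, 200.526], [0.0, 0.0, 0.0, 1.0]]
lil [295.3 216.8]
856 [298.19 214.09] [283 197  32  35] [461.4 137.4  24. ]
356 [290.26 243.35] [265 239  60   8] [450.9 100.3  24. ]
yel [366.8 154.1]
890 [367.3  152.96] [351 136  34  34] [537.5 207.2  24. ]
ora [284.6  82.3]
1095 [288.6   82.27] [271  63  36  39] [456. 277.  24.]
```

View pics/w1.png

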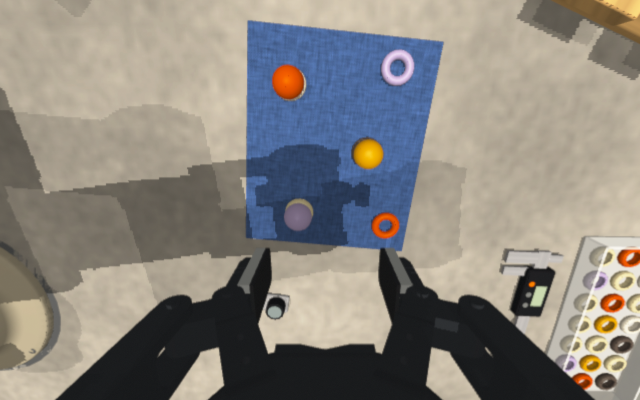

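The wrist view shows the orange ball at (288,82), yellow at (368,153) and lilac at (298,214). The empty rings are at (398,67) and (385,225).

```bash
python3 -m crank '[[[-0.65,-0.6,0,0,0,0,60],[-0.65,-0.6,0.8,0,0,0,60],[0,0,0.8,0,0,0,60],[0,0,0.8,0,0,0,60],[0,0,0.8,0,0,0,60],[0,0,0.8,0,0,0,60],[0,0,0.8,0,0,0,60],[0,0,0,0,0,0,60]]]'
python3 - <<'E'
from h import *
T=tool();print(T.round(3).tolist()); im=capture("wrist"); cv2.imwrite("pics/w2.png",im); np.save("w2.npy",T)
hsv=cv2.cvtColor(im,cv2.COLOR_BGR2HSV); c=w2px("wrist",(461,136.5,24),T); print(c); x,y=c.round().astype(int)
print(hsv[y,x],hsv[y-12,x])
cv2.imwrite("pics/c2.png",cv2.resize(im[y-110:y+110,x-150:x+150],None,fx=2,fy=2))
E
```

```text
time_s: 5.8
eef_pos: [460.3, 137.2, 78.4]
ee_rot: [-0.001, 0.707, 0.707, -0.001]
force: [-0.1, -0.3, 0.5]
grip_width: 0.706
grip_force: 0.0
[[-0.0, 1.0, -0.004, 460.288], [1.0, 0.0, -0.0, 137.208], [-0.0, -0.004, -1.0, 78.36], [0.0, 0.0, 0.0, 1.0]]
[326.10080295 232.68443102]
[138  43 161] [138  44 146]
```

View pics/c2.png

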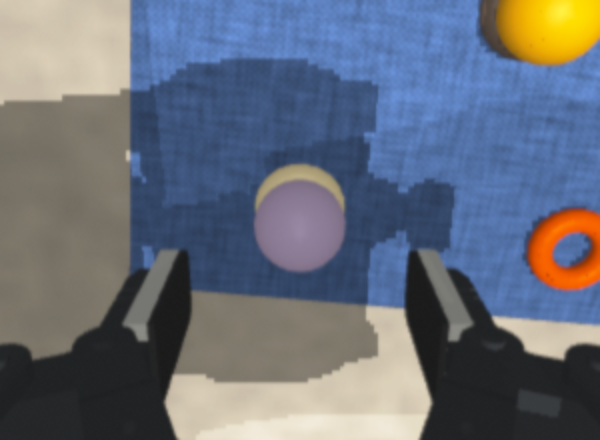

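The crop shows the lilac ball at full-image pixel (326,236), centred between the fingers, at y of about 134.5. Next I lower and grip it.

```bash
python3 -m crank '[[[-0.11,0.03,0.5,0,0,0,60],[0,0,0.5,0,0,0,60],[0,0,0.4,0,0,0,60],[0,0,0.37,0,0,0,60],[0,0,0,0,0,0,60],[0,0,0,0,0,0,20],[0,0,0,0,0,0,20],[0,0,0,0,0,0,20]]]' 30
python3 -m crank '[[[0,0,0,0,0,0,20],[0,0,0,0,0,0,20],[0,0,0,0,0,0,20],[0,0,0,0,0,0,20],[0,0,-0.2,0,0,0,20],[0,0,-0.2,0,0,0,20],[0,0,-0.4,0,0,0,20],[0,0,0,0,0,0,20]]]'
python3 - <<'E'
from h import *
T=tool();print(T[:3,3].round(1)); im=capture("wrist"); cv2.imwrite("pics/w3.png",im)
cv2.imwrite("pics/c3.png",cv2.resize(im[150:370,170:480],None,fx=2,fy=2))
E
```

```text
time_s: 6.65
eef_pos: [462.5, 134.6, 36.3]
ee_rot: [0.0, 0.707, 0.707, 0.0]
force: [-0.2, 0.1, 2.3]
grip_width: 0.351
grip_force: 29.5
time_s: 7.45
eef_pos: [462.8, 134.6, 57.1]
ee_rot: [0.001, 0.707, 0.707, 0.001]
force: [0.6, -0.2, -0.3]
grip_width: 0.354
grip_force: 29.7
[462.8 134.6  57.1]
```

View pics/c3.png

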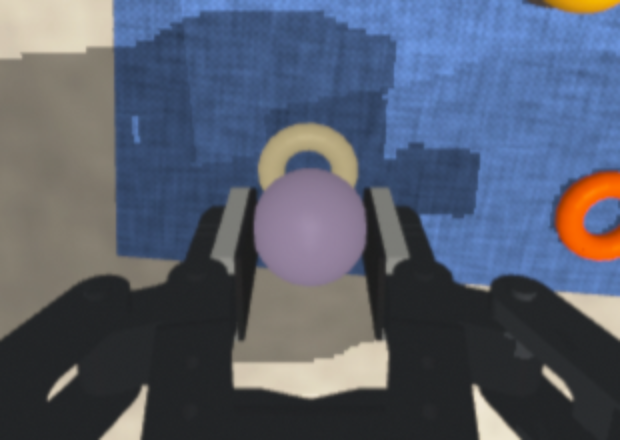

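The crop shows the lilac ball held between the pads at full-image pixel (325,263.5), with its ring left on the pad.

```bash
python3 - <<'E'
from h import *
T=tool();
for zt in (8,11,14): 
    p=px2w("wrist",(325,263.5),T[2,3]-zt,T); print(zt,toolcoords(p,T).round(1), p.round(1))
    m,W=cam("wrist",T); c=np.linalg.inv(W)@np.append(p,1); print("dia px",-32*279/c[2])
# well positions
c=np.array([514.3,-238.4]);a=np.radians(1.5);Rm=np.array([[np.cos(a),-np.sin(a)],[np.sin(a),np.cos(a)]])
for w in [(45,-50),(-45,50),(45,50)]: print(w,(c+Rm@w).round(1))
E
```

```text
8 [2.1 0.1 8. ] [462.5 136.7  48.5]
dia px 59.58987411208349
11 [ 0.4  0.1 11. ] [462.6 135.   45.5]
dia px 58.26817444737574
14 [-1.4  0.1 14. ] [462.6 133.2  42.5]
dia px 57.003833011831155
(45, -50) [ 560.6 -287.2]
(-45, 50) [ 468.  -189.6]
(45, 50) [ 558.  -187.2]
```

```bash
python3 -m crank '[[[0,0,-0.5,0,0,0,20],[0,0,-0.8,0,0,0,20],[-0.3,0,-0.8,0,0,0,20],[-0.6,0,-0.8,0,0,0,20],[-0.9,0,-0.4,0,0,0,20],[-1,0,0,0,0,0,20],[-1,0,0,0,0,0,20],[-1,0,0,0,0,0,20]]]'
python3 -m crank '[[[-1,0.1,0,0,0,0,20],[-1,0.1,0,0,0,0,20],[-1,0,0,0,0,0,20],[-1,0,0,0,0,0,20],[-1,0,0,0,0,0,20],[-1,0,0,0,0,0,20],[-1,0,0,0,0,0,20],[-0.6,0,0,0,0,0,20]]]'
python3 -m crank '[[[-0.4,0,0,0,0,0,20],[-0.15,0,0.3,0,0,0,20],[0,0,0.6,0,0,0,20],[0,0,0.6,0,0,0,20],[0,0,0.6,0,0,0,20],[0,0,0.3,0,0,0,20],[0,0,0,0,0,0,20],[0,0,0,0,0,0,20]]]'
python3 - <<'E'
from h import *
T=tool();print(T.round(3).tolist()); np.save("w4.npy",T);im=capture("wrist"); cv2.imwrite("pics/w4.png",im)
cv2.imwrite("pics/c4.png",cv2.resize(im[60:320,140:500],None,fx=2,fy=2))
print(w2px("wrist",(468,-189.6,24),T),w2px("wrist",(558,-187.2,24),T))
E
```

```text
time_s: 8.3
eef_pos: [462.1, 13.6, 139.0]
ee_rot: [0.0, 0.707, 0.707, 0.0]
force: [1.0, -0.1, -1.0]
grip_width: 0.349
grip_force: 29.8
time_s: 9.1
eef_pos: [467.2, -176.9, 138.8]
ee_rot: [0.0, 0.707, 0.707, -0.0]
force: [0.5, 0.2, -1.3]
grip_width: 0.35
grip_force: 29.8
time_s: 9.9
eef_pos: [467.5, -189.0, 78.6]
ee_rot: [0.0, 0.707, 0.707, 0.0]
force: [-0.2, 0.4, -0.2]
grip_width: 0.353
grip_force: 29.8
[[-0.001, 1.0, 0.0, 467.486], [1.0, 0.001, -0.0, -188.993], [-0.0, 0.0, -1.0, 78.605], [0.0, 0.0, 0.0, 1.0]]
[325.48639853 232.40406369] [454.75247363 229.31005301]
```

View pics/c4.png

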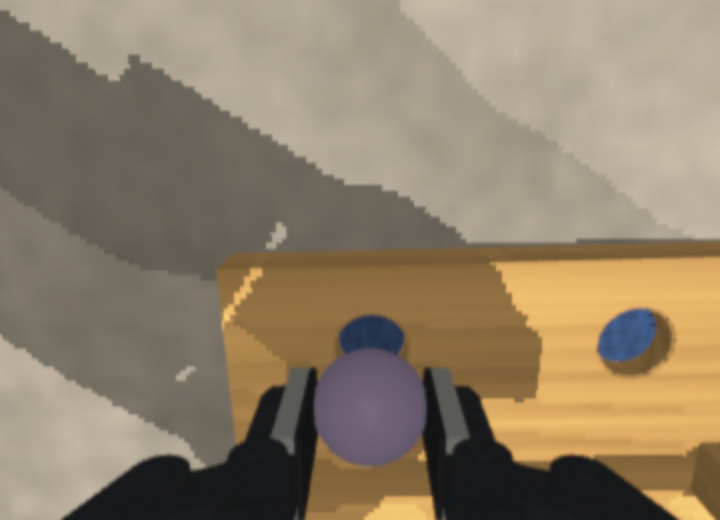

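The crop shows the ball held over well_2, whose rim is at about (326,234) in the full image. The well_3 rim is centred near (458.2,231).

```bash
python3 - <<'E'
from h import *
T=np.load("w4.npy")
print(px2w("wrist",(458.2,231),28,T).round(1),px2w("wrist",(326,217),28,T).round(1),px2w("wrist",(326,234),28,T).round(1))
print(px2w("wrist",(309.5,225),28,T).round(1),px2w("wrist",(342.5,225),28,T).round(1))
print(px2w("wrist",(439,231),28,T).round(1),px2w("wrist",(477.5,231),28,T).round(1),px2w("wrist",(458,213.5),28,T).round(1),px2w("wrist",(458,248.5),28,T).round(1))
print([toolcoords(px2w("wrist",(325,263.5),T[2,3]-12.3,T),T).round(1)])
E
```

```text
[ 558.5 -186.7   28. ] [ 468.3 -176.5   28. ] [ 468.3 -189.    28. ]
[ 457.1 -182.3   28. ] [ 479.5 -182.3   28. ]
[ 545.4 -186.7   28. ] [ 571.7 -186.7   28. ] [ 556.5 -174.    28. ] [ 560.4 -200.    28. ]
[array([-0.4,  0.1, 12.3])]
```

```bash
python3 -m crank '[[[0.01,0.03,0.3,0,0,0,20],[0,0,0.3,0,0,0,20],[0,0,0.2,0,0,0,20],[0,0,0.15,0,0,0,20],[0,0,0.1,0,0,0,20],[0,0,0.04,0,0,0,20],[0,0,0,0,0,0,20],[0,0,0,0,0,0,20]]]'
```

```text
time_s: 10.75
eef_pos: [468.1, -189.0, 51.1]
ee_rot: [0.0, 0.707, 0.707, 0.0]
force: [0.5, -0.2, -0.8]
grip_width: 0.35
grip_force: 29.8
```

```bash
python3 -m crank '[[[0,0,0,0,0,0,33],[0,0,0,0,0,0,36],[0,0,0,0,0,0,40],[0,0,0,0,0,0,46],[0,0,0,0,0,0,50],[0,0,0,0,0,0,50],[0,0,-0.2,0,0,0,50],[0,0,-0.4,0,0,0,50]]]'
python3 -m crank '[[[0,0,-0.8,0,0,0,60],[0,0,-0.9,0,0,0,60],[0,0,-0.9,0,0,0,60],[0.4,0,-0.5,0,0,0,60],[0.8,0,0,0,0,0,60],[0,0,0,0,0,0,60],[0,0,0,0,0,0,60],[0,0,0,0,0,0,60]]]'
python3 - <<'E'
from h import *
T=tool();print(T.round(3).tolist()); np.save("w5.npy",T);im=capture("wrist"); cv2.imwrite("pics/w5.png",im)
hsv=cv2.cvtColor(im,cv2.COLOR_BGR2HSV)
p=w2px("wrist",(468.3,-189,38),T);print(p)
m=cv2.inRange(hsv,(125,15,60),(165,120,255))>0; k=np.zeros_like(m);x,y=p.round().astype(int);k[y-40:y+40,x-40:x+40]=1
for b in blobs(m&k,100): print(b,px2w("wrist",b[1],38,T))
E
```

```text
time_s: 11.55
eef_pos: [467.7, -188.8, 66.1]
ee_rot: [-0.001, 0.707, 0.707, -0.0]
force: [-0.3, -0.7, 0.6]
grip_width: 0.587
grip_force: 0.0
time_s: 12.35
eef_pos: [468.0, -159.2, 143.3]
ee_rot: [-0.0, 0.707, 0.707, -0.0]
force: [0.0, -0.1, -1.0]
grip_width: 0.701
grip_force: 0.0
[[-0.0, 1.0, -0.0, 467.958], [1.0, 0.0, 0.0, -159.202], [0.0, -0.0, -1.0, 143.342], [0.0, 0.0, 0.0, 1.0]]
[325.09978171 238.93321302]
(np.int32(913), array([324.73, 239.61]), array([308, 223,  34,  34], dtype=int32)) [ 467.96603422 -189.67290115   38.        ]
```

```bash
python3 -m crank '[[[1,0.2,0,0,0,0,60],[1,0.2,0,0,0,0,60],[1,0.2,0,0,0,0,60],[1,0.2,0,0,0,0,60],[1,0.2,0,0,0,0,60],[1,0.2,0,0,0,0,60],[1,0.2,0,0,0,0,60],[1,0.2,0,0,0,0,60]]]'
python3 -m crank '[[[1,0.2,0,0,0,0,60],[1,0.2,0,0,0,0,60],[1,0.2,0,0,0,0,60],[1,0.2,0,0,0,0,60],[1,0.2,0.4,0,0,0,60],[1,0.18,0.7,0,0,0,60],[0.59,0,0.8,0,0,0,60],[0,0,0.7,0,0,0,60]]]'
cat > chk.py <<'E'
from h import *
import sys
def ball(name,p,z,out):
    T=tool(); im=capture("wrist"); cv2.imwrite(out,im); hsv=cv2.cvtColor(im,cv2.COLOR_BGR2HSV)
    lo,hi={"yel":((15,150,60),(35,255,255)),"ora":((3,150,60),(13,255,255)),"lil":((125,15,60),(165,120,255))}[name]
    x,y=w2px("wrist",p,T).round().astype(int); m=cv2.inRange(hsv,lo,hi)>0; k=np.zeros_like(m); k[max(0,y-45):y+45,x-45:x+45]=1
    print("tcp",T[:3,3].round(1))
    for b in blobs(m&k,100): w=px2w("wrist",b[1],z,T); print(b,w.round(1),"tool",toolcoords(w,T).round(1))
E
python3 -m crank '[[[0,0,0,0,0,0,60],[0,0,0,0,0,0,60],[0,0,0,0,0,0,60],[0,0,0,0,0,0,60],[0,0,0,0,0,0,60],[0,0,0,0,0,0,60],[0,0,0,0,0,0,60],[0,0,0,0,0,0,60]]]'
python3 -c '
from chk import *
ball("yel",(537.5,205.5,24),24,"pics/w6.png")'
```

```text
time_s: 13.2
eef_pos: [508.1, 41.7, 143.3]
ee_rot: [-0.0, 0.707, 0.707, -0.0]
force: [-0.1, -0.4, -0.1]
grip_width: 0.706
grip_force: 0.0
time_s: 14.0
eef_pos: [537.2, 207.1, 77.1]
ee_rot: [-0.0, 0.706, 0.708, -0.0]
force: [0.3, -0.1, -0.5]
grip_width: 0.705
grip_force: 0.0
time_s: 14.8
eef_pos: [537.4, 205.8, 78.6]
ee_rot: [0.0, 0.707, 0.707, 0.0]
force: [-0.6, 0.9, 0.3]
grip_width: 0.706
grip_force: 0.0
tcp [537.4 205.8  78.6]
(np.int32(1626), array([325.91, 230.9 ]), array([304, 209,  45,  45], dtype=int32)) [538.2 206.4  24. ] tool [ 0.6  0.8 54.6]
```

```bash
python3 -m crank '[[[0.02,0.03,0.5,0,0,0,60],[0,0,0.5,0,0,0,60],[0,0,0.4,0,0,0,60],[0,0,0.29,0,0,0,60],[0,0,0,0,0,0,60],[0,0,0,0,0,0,20],[0,0,0,0,0,0,20],[0,0,0,0,0,0,20]]]' 30
python3 -m crank '[[[0,0,0,0,0,0,20],[0,0,0,0,0,0,20],[0,0,0,0,0,0,20],[0,0,-0.2,0,0,0,20],[0,0,-0.4,0,0,0,20],[0,0,-0.4,0,0,0,20],[0,0,0,0,0,0,20],[0,0,0,0,0,0,20]]]'
python3 -c '
from chk import *
T=tool(); z=T[2,3]-12.3
ball("yel",(538,206,z),z,"pics/w7.png")'
```

```text
time_s: 15.65
eef_pos: [538.5, 206.4, 36.8]
ee_rot: [0.0, 0.707, 0.707, 0.0]
force: [1.0, -0.1, 0.8]
grip_width: 0.351
grip_force: 29.6
time_s: 16.45
eef_pos: [538.1, 206.4, 61.6]
ee_rot: [0.0, 0.707, 0.707, 0.0]
force: [-0.3, -0.3, -1.0]
grip_width: 0.35
grip_force: 29.7
tcp [538.1 206.4  61.6]
(np.int32(2603), array([324.55, 262.91]), array([297, 235,  56,  57], dtype=int32)) [538.  206.3  49.3] tool [-0.  -0.2 12.3]
```

```bash
python3 -m crank '[[[0,0,-0.5,0,0,0,20],[0,0,-0.8,0,0,0,20],[-0.3,0,-0.8,0,0,0,20],[-0.6,0,-0.6,0,0,0,20],[-0.9,0.1,-0.4,0,0,0,20],[-1,0.1,0,0,0,0,20],[-1,0.1,0,0,0,0,20],[-1,0.1,0,0,0,0,20]]]'
python3 -m crank '[[[-1,0.1,0,0,0,0,20],[-1,0.1,0,0,0,0,20],[-1,0.1,0,0,0,0,20],[-1,0.1,0,0,0,0,20],[-1,0,0,0,0,0,20],[-1,0,0,0,0,0,20],[-1,0,0,0,0,0,20],[-1,0,0,0,0,0,20]]]'
python3 -m crank '[[[-1,0,0,0,0,0,20],[-1,0,0,0,0,0,20],[-0.6,0,0,0,0,0,20],[-0.34,0,0.4,0,0,0,20],[0,0,0.7,0,0,0,20],[0,0,0.7,0,0,0,20],[0,0,0.5,0,0,0,20],[0,0,0.2,0,0,0,20]]]'
python3 -m crank '[[[0,0,0,0,0,0,20],[0,0,0,0,0,0,20],[0,0,0,0,0,0,20],[0,0,0,0,0,0,20],[0,0,0,0,0,0,20],[0,0,0,0,0,0,20],[0,0,0,0,0,0,20],[0,0,0,0,0,0,20]]]'
python3 -c '
from chk import *
T=tool(); z=T[2,3]-12.5
ball("yel",(T[0,3],T[1,3],z),z,"pics/w8.png"); im=cv2.imread("pics/w8.png");cv2.imwrite("pics/c8.png",cv2.resize(im[140:340,200:450],None,fx=2,fy=2))'
```

```text
time_s: 17.3
eef_pos: [548.0, 84.6, 139.2]
ee_rot: [0.0, 0.707, 0.707, -0.0]
force: [0.2, -0.7, -0.8]
grip_width: 0.351
grip_force: 29.7
time_s: 18.1
eef_pos: [557.7, -115.4, 139.2]
ee_rot: [-0.0, 0.707, 0.707, -0.0]
force: [0.6, -0.5, -0.1]
grip_width: 0.353
grip_force: 29.7
time_s: 18.9
eef_pos: [557.7, -186.5, 74.7]
ee_rot: [-0.001, 0.707, 0.707, -0.0]
force: [0.8, 0.8, 0.3]
grip_width: 0.349
grip_force: 29.7
time_s: 19.7
eef_pos: [558.3, -187.2, 76.3]
ee_rot: [0.0, 0.707, 0.707, 0.0]
force: [0.6, 0.3, -0.3]
grip_width: 0.354
grip_force: 29.7
tcp [ 558.3 -187.2   76.3]
(np.int32(2695), array([324.51, 263.45]), array([297, 235,  56,  59], dtype=int32)) [ 558.1 -187.6   63.8] tool [-0.5 -0.2 12.5]
```

View pics/c8.png

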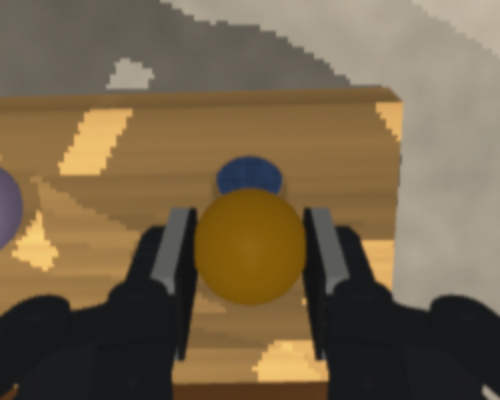

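The crop shows the yellow ball lined up with well_3 (hole centre at crop x≈249, ball at x≈250). Next I lower and release it.

```bash
python3 -m crank '[[[0.02,0,0.3,0,0,0,20],[0,0,0.3,0,0,0,20],[0,0,0.2,0,0,0,20],[0,0,0.15,0,0,0,20],[0,0,0.04,0,0,0,20],[0,0,0,0,0,0,20],[0,0,0,0,0,0,20],[0,0,0,0,0,0,20]]]'
python3 -m crank '[[[0,0,0,0,0,0,33],[0,0,0,0,0,0,36],[0,0,0,0,0,0,40],[0,0,0,0,0,0,46],[0,0,0,0,0,0,50],[0,0,0,0,0,0,50],[0,0,-0.2,0,0,0,50],[0,0,-0.4,0,0,0,50]]]'
python3 -m crank '[[[0,0,-0.8,0,0,0,60],[0,0,-0.9,0,0,0,60],[0,0,-0.9,0,0,0,60],[0.4,0,-0.5,0,0,0,60],[0.8,0,0,0,0,0,60],[0,0,0,0,0,0,60],[0,0,0,0,0,0,60],[0,0,0,0,0,0,60]]]'
python3 -c '
from chk import *
ball("yel",(558.2,-187,38),38,"pics/w9.png")
ball("lil",(468,-189,38),38,"pics/w9b.png")'
```

```text
time_s: 20.55
eef_pos: [558.4, -186.7, 51.7]
ee_rot: [0.0, 0.707, 0.707, 0.0]
force: [-0.4, 0.2, 0.0]
grip_width: 0.347
grip_force: 29.7
time_s: 21.35
eef_pos: [558.0, -186.5, 66.6]
ee_rot: [-0.001, 0.707, 0.707, -0.0]
force: [-0.0, -0.4, -0.2]
grip_width: 0.589
grip_force: 0.0
time_s: 22.15
eef_pos: [558.2, -156.9, 143.8]
ee_rot: [-0.0, 0.707, 0.707, -0.0]
force: [0.4, 0.1, -0.3]
grip_width: 0.705
grip_force: 0.0
tcp [ 558.2 -156.9  143.8]
(np.int32(1044), array([324.39, 239.27]), array([307, 221,  36,  37], dtype=int32)) [ 557.8 -187.3   38. ] tool [-30.3  -0.3 105.8]
tcp [ 558.2 -157.1  143.7]
(np.int32(963), array([224.92, 241.49]), array([207, 225,  37,  34], dtype=int32)) [ 467.5 -189.6   38. ] tool [-32.5 -90.6 105.8]
```

```bash
python3 -m crank '[[[1,-0.3,0,0,0,0,60],[1,-0.3,0,0,0,0,60],[1,-0.3,0,0,0,0,60],[1,-0.3,0,0,0,0,60],[1,-0.3,0,0,0,0,60],[1,-0.3,0,0,0,0,60],[1,-0.3,0,0,0,0,60],[1,-0.3,0,0,0,0,60]]]'
python3 -m crank '[[[1,-0.3,0,0,0,0,60],[1,-0.3,0,0,0,0,60],[1,-0.3,0,0,0,0,60],[1,-0.3,0,0,0,0,60],[1,-0.3,0,0,0,0,60],[1,-0.2,0,0,0,0,60],[1,0,0,0,0,0,60],[1,0,0,0,0,0,60]]]'
python3 -m crank '[[[0.9,0,0.4,0,0,0,60],[0.4,0,0.7,0,0,0,60],[0,0,0.8,0,0,0,60],[0,0,0.5,0,0,0,60],[0,0,0.2,0,0,0,60],[0,0,0,0,0,0,60],[0,0,0,0,0,0,60],[0,0,0,0,0,0,60]]]'
python3 -c '
from chk import *
ball("ora",(455.8,276,24),24,"pics/w10.png")'
```

```text
time_s: 23.05
eef_pos: [497.9, 43.9, 143.9]
ee_rot: [-0.0, 0.707, 0.707, -0.0]
force: [-0.2, -0.6, -0.4]
grip_width: 0.701
grip_force: 0.0
time_s: 23.85
eef_pos: [455.6, 244.1, 144.0]
ee_rot: [0.0, 0.707, 0.707, -0.0]
force: [0.7, -0.3, -0.2]
grip_width: 0.706
grip_force: 0.0
time_s: 24.65
eef_pos: [456.0, 275.8, 79.8]
ee_rot: [0.0, 0.707, 0.707, 0.001]
force: [0.2, 0.1, 0.1]
grip_width: 0.702
grip_force: 0.0
tcp [456.  275.8  79.8]
(np.int32(1582), array([323.27, 229.02]), array([301, 207,  45,  45], dtype=int32)) [455.1 277.3  24. ] tool [ 1.4 -1.1 55.8]
```

```bash
python3 -m crank '[[[0.05,-0.04,0.5,0,0,0,60],[0,0,0.5,0,0,0,60],[0,0,0.4,0,0,0,60],[0,0,0.33,0,0,0,60],[0,0,0,0,0,0,60],[0,0,0,0,0,0,20],[0,0,0,0,0,0,20],[0,0,0,0,0,0,20]]]' 30
python3 -m crank '[[[0,0,0,0,0,0,20],[0,0,0,0,0,0,20],[0,0,0,0,0,0,20],[0,0,-0.2,0,0,0,20],[0,0,-0.4,0,0,0,20],[0,0,-0.4,0,0,0,20],[0,0,0,0,0,0,20],[0,0,0,0,0,0,20]]]'
python3 -c '
from chk import *
T=tool(); z=T[2,3]-12.5
ball("ora",(455,277,z),z,"pics/w11.png")'
```

```text
time_s: 25.5
eef_pos: [454.9, 277.2, 36.3]
ee_rot: [0.0, 0.707, 0.707, 0.0]
force: [-0.7, 0.5, 1.3]
grip_width: 0.351
grip_force: 29.5
time_s: 26.3
eef_pos: [454.6, 277.1, 61.1]
ee_rot: [0.0, 0.707, 0.707, 0.0]
force: [0.2, 0.1, 0.0]
grip_width: 0.349
grip_force: 29.7
tcp [454.6 277.1  61.1]
(np.int32(2625), array([324.61, 262.76]), array([297, 234,  57,  58], dtype=int32)) [454.5 277.   48.6] tool [-0.1 -0.1 12.5]
```

```bash
python3 -m crank '[[[0,0,-0.5,0,0,0,20],[0,0,-0.8,0,0,0,20],[-0.3,0,-0.9,0,0,0,20],[-0.6,0,-0.9,0,0,0,20],[-0.9,0.2,-0.5,0,0,0,20],[-1,0.2,0,0,0,0,20],[-1,0.2,0,0,0,0,20],[-1,0.2,0,0,0,0,20]]]'
python3 -m crank '[[[-1,0.3,0,0,0,0,20],[-1,0.3,0,0,0,0,20],[-1,0.3,0,0,0,0,20],[-1,0.3,0,0,0,0,20],[-1,0.3,0,0,0,0,20],[-1,0.3,0,0,0,0,20],[-1,0.3,0,0,0,0,20],[-1,0.3,0,0,0,0,20]]]'
python3 -m crank '[[[-1,0.3,0,0,0,0,20],[-1,0.3,0,0,0,0,20],[-1,0.3,0,0,0,0,20],[-1,0.14,0,0,0,0,20],[-1,0,0,0,0,0,20],[-1,0,0,0,0,0,20],[-1,0,0,0,0,0,20],[-1,0,0,0,0,0,20]]]'
python3 -m crank '[[[-0.8,0,0,0,0,0,20],[-0.6,0,0,0,0,0,20],[-0.37,0,0.4,0,0,0,20],[0,0,0.7,0,0,0,20],[0,0,0.8,0,0,0,20],[0,0,0.6,0,0,0,20],[0,0,0.3,0,0,0,20],[0,0,0,0,0,0,20]]]'
python3 -m crank '[[[0,0,0,0,0,0,20],[0,0,0,0,0,0,20],[0,0,0,0,0,0,20],[0,0,0,0,0,0,20],[0,0,0,0,0,0,20],[0,0,0,0,0,0,20],[0,0,0,0,0,0,20],[0,0,0,0,0,0,20]]]'
python3 -c '
from chk import *
T=tool(); z=T[2,3]-12.5
ball("ora",(T[0,3],T[1,3],z),z,"pics/w12.png"); im=cv2.imread("pics/w12.png");cv2.imwrite("pics/c12.png",cv2.resize(im[140:340,200:450],None,fx=2,fy=2))'
```

```text
time_s: 27.15
eef_pos: [474.7, 156.1, 151.5]
ee_rot: [0.0, 0.707, 0.707, 0.0]
force: [-0.4, 0.3, 0.1]
grip_width: 0.356
grip_force: 29.7
time_s: 27.95
eef_pos: [534.9, -43.9, 151.4]
ee_rot: [0.0, 0.707, 0.707, 0.0]
force: [0.5, 0.7, -0.8]
grip_width: 0.349
grip_force: 29.7
time_s: 28.75
eef_pos: [560.6, -243.9, 151.4]
ee_rot: [0.0, 0.707, 0.707, -0.0]
force: [0.3, -0.3, -0.5]
grip_width: 0.349
grip_force: 29.7
time_s: 29.55
eef_pos: [560.6, -286.7, 79.7]
ee_rot: [-0.001, 0.707, 0.707, -0.0]
force: [0.7, -0.4, -0.1]
grip_width: 0.35
grip_force: 29.7
time_s: 30.35
eef_pos: [560.8, -287.1, 80.7]
ee_rot: [-0.0, 0.707, 0.707, -0.0]
force: [0.0, 0.3, -0.5]
grip_width: 0.35
grip_force: 29.7
tcp [ 560.8 -287.1   80.7]
(np.int32(2627), array([324.46, 262.52]), array([297, 234,  56,  58], dtype=int32)) [ 560.6 -287.    68.2] tool [ 0.1 -0.2 12.5]
```

View pics/c12.png

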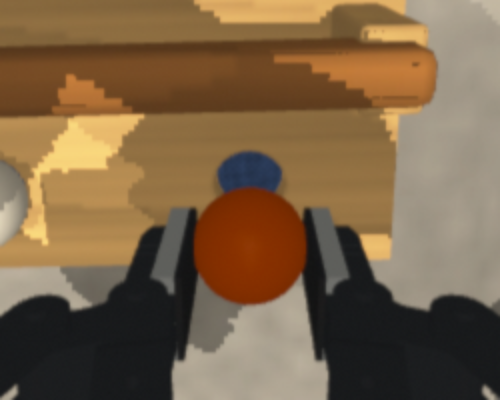

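The crop shows the orange ball over well_1 (hole centre at crop x≈250, ball at x≈250). Next I lower and release it.

```bash
python3 -m crank '[[[0,0,0.3,0,0,0,20],[0,0,0.3,0,0,0,20],[0,0,0.3,0,0,0,20],[0,0,0.18,0,0,0,20],[0,0,0.09,0,0,0,20],[0,0,0,0,0,0,20],[0,0,0,0,0,0,20],[0,0,0,0,0,0,20]]]'
python3 -m crank '[[[0,0,0,0,0,0,33],[0,0,0,0,0,0,36],[0,0,0,0,0,0,40],[0,0,0,0,0,0,46],[0,0,0,0,0,0,50],[0,0,0,0,0,0,50],[0,0,-0.2,0,0,0,50],[0,0,-0.4,0,0,0,50]]]'
python3 -m crank '[[[0,0,-0.8,0,0,0,60],[0,0,-0.9,0,0,0,60],[0,0,-0.9,0,0,0,60],[0.2,0,-0.8,0,0,0,60],[0.3,-0.5,-0.8,0,0,0,60],[0.5,-0.8,-0.5,0,0,0,60],[0.5,-0.5,0,0,0,0,60],[0,0,0,0,0,0,60]]]'
python3 -c '
from chk import *
ball("ora",(560.5,-287.2,38),38,"pics/w13.png")
ball("yel",(558.2,-187,38),38,"pics/w13.png")
ball("lil",(468,-189,38),38,"pics/w13.png")
cv2.imwrite("pics/c13.png",cv2.imread("pics/w13.png")[80:330,150:500])'
```

```text
time_s: 31.2
eef_pos: [560.9, -287.2, 51.8]
ee_rot: [0.0, 0.707, 0.707, 0.0]
force: [-0.8, 0.2, -0.7]
grip_width: 0.354
grip_force: 29.7
time_s: 32.0
eef_pos: [560.6, -287.0, 66.5]
ee_rot: [-0.001, 0.707, 0.707, -0.0]
force: [0.1, -1.0, -0.5]
grip_width: 0.585
grip_force: 0.0
time_s: 32.8
eef_pos: [515.2, -248.7, 185.5]
ee_rot: [0.001, 0.707, 0.707, 0.0]
force: [0.1, 0.9, -0.3]
grip_width: 0.7
grip_force: 0.0
tcp [ 515.2 -248.7  185.5]
(np.int32(709), array([367.52, 228.89]), array([353, 214,  30,  30], dtype=int32)) [ 560.7 -287.1   38. ] tool [-38.3  45.3 147.6]
tcp [ 515.8 -249.5  185.1]
(np.int32(984), array([369.32, 130.26]), array([352, 113,  35,  36], dtype=int32)) [ 558.  -186.8   38. ] tool [ 62.9  42.1 147.1]
tcp [ 516.1 -250.   184.7]
(np.int32(870), array([273.15, 132.44]), array([257, 116,  33,  34], dtype=int32)) [ 467.6 -189.2   38. ] tool [ 60.9 -48.6 146.6]
```

View pics/c13.png

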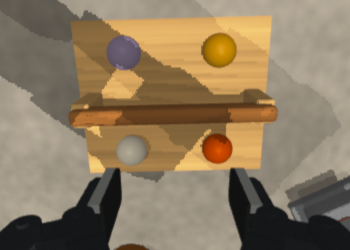

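All four balls are seated and measure within about 1 mm of the predicted wells. Next I turn the tool across the bar.

```bash
python3 -m crank '[[[0,0,0,0,0,1,70],[0,0,0,0,0,1,70],[0,0,0,0,0,1,70],[0,0,0,0,0,1,70],[0,0,0,0,0,1,70],[0,0,0,0,0,1,70],[0,0,0,0,0,1,70],[0,0,0,0,0,1,70]]]'
python3 -m crank '[[[0,0,0,0,0,1,70],[0,0,0,0,0,1,70],[0,0,0,0,0,1,70],[0,0,0,0,0,0.06,70],[0,0,0,0,0,0,70],[0,0,0,0,0,0,70],[0,0,0,0,0,0,70],[0,0,0,0,0,0,70]]]'
python3 -c '
from h import *
T=tool();print(T.round(3).tolist());print(toolcoords((514.2,-238.2,76),T)/25)'
```

```text
time_s: 33.75
eef_pos: [516.3, -250.2, 183.6]
ee_rot: [-0.0, 0.975, 0.222, -0.0]
force: [-0.5, -0.1, -1.6]
grip_width: 0.815
grip_force: 0.0
time_s: 34.55
eef_pos: [515.8, -249.7, 184.0]
ee_rot: [0.0, 1.0, 0.014, 0.0]
force: [-0.2, 0.2, 0.5]
grip_width: 0.822
grip_force: 0.0
[[1.0, 0.028, 0.0, 515.825], [0.028, -1.0, -0.0, -249.706], [0.0, 0.0, -1.0, 184.013], [0.0, 0.0, 0.0, 1.0]]
[-0.05230138 -0.46196585  4.32049456]
```

```bash
python3 -m crank '[[[-0.05,-0.46,0.3,0,0,0,70],[0,0,0.7,0,0,0,70],[0,0,0.8,0,0,0,70],[0,0,0.8,0,0,0,70],[0,0,0.7,0,0,0,70],[0,0,0.5,0,0,0,70],[0,0,0.3,0,0,0,70],[0,0,0.2,0,0,0,70]]]'
python3 -m crank '[[[0,0,0,0,0,0,60],[0,0,0,0,0,0,50],[0,0,0,0,0,0,40],[0,0,0,0,0,0,34],[0,0,0,0,0,0,28],[0,0,0,0,0,0,24],[0,0,0,0,0,0,20],[0,0,0,0,0,0,17]]]' 60
python3 -m crank '[[[0,0,0,0,0,0,14],[0,0,0,0,0,0,10],[0,0,0,0,0,0,5],[0,0,0,0,0,0,5],[0,0,0,0,0,0,5],[0,0,0,0,0,0,5],[0,0,0,0,0,0,5],[0,0,0,0,0,0,5]]]' 80
```

```text
time_s: 35.35
eef_pos: [514.2, -238.0, 76.1]
ee_rot: [-0.0, 1.0, 0.014, -0.0]
force: [0.6, -0.5, 0.1]
grip_width: 0.82
grip_force: 0.0
time_s: 36.15
eef_pos: [514.2, -238.2, 76.5]
ee_rot: [0.0, 1.0, 0.013, 0.0]
force: [0.4, 0.6, 0.2]
grip_width: 0.195
grip_force: 0.0
time_s: 36.95
eef_pos: [514.3, -238.0, 76.7]
ee_rot: [-0.0, 1.0, 0.013, 0.0]
force: [-1.5, 3.2, 4.9]
grip_width: 0.15
grip_force: 78.8
```

Gripped. Now a slow straight lift of 100 mm.

```bash
python3 -m crank '[[[0,0,-0.05,0,0,0,5],[0,0,-0.05,0,0,0,5],[0,0,-0.1,0,0,0,5],[0,0,-0.15,0,0,0,5],[0,0,-0.2,0,0,0,5],[0,0,-0.2,0,0,0,5],[0,0,-0.2,0,0,0,5],[0,0,-0.25,0,0,0,5]]]'
python3 -m crank '[[[0,0,-0.25,0,0,0,5],[0,0,-0.25,0,0,0,5],[0,0,-0.25,0,0,0,5],[0,0,-0.25,0,0,0,5],[0,0,-0.25,0,0,0,5],[0,0,-0.25,0,0,0,5],[0,0,-0.25,0,0,0,5],[0,0,-0.25,0,0,0,5]]]'
python3 -m crank '[[[0,0,-0.25,0,0,0,5],[0,0,-0.2,0,0,0,5],[0,0,-0.15,0,0,0,5],[0,0,-0.1,0,0,0,5],[0,0,-0.05,0,0,0,5],[0,0,-0.05,0,0,0,5],[0,0,0,0,0,0,5],[0,0,0,0,0,0,5]]]'
for i in 1 2 3; do python3 -m crank '[[[0,0,0,0,0,0,5],[0,0,0,0,0,0,5],[0,0,0,0,0,0,5],[0,0,0,0,0,0,5],[0,0,0,0,0,0,5],[0,0,0,0,0,0,5],[0,0,0,0,0,0,5],[0,0,0,0,0,0,5]]]'; done
python3 -c '
from h import *
print(sense()["wrist_torque"])
im=capture("wrist");s=capture("scene")[100:260,180:460]
cv2.imwrite("pics/f.png",np.vstack([cv2.resize(im[:330],(640,330)),cv2.resize(s,(470,268),interpolation=cv2.INTER_CUBIC)[:,:].copy() if 0 else cv2.copyMakeBorder(cv2.resize(s,(470,268)),0,0,0,170,cv2.BORDER_CONSTANT)]))'
```

```text
time_s: 37.75
eef_pos: [514.2, -238.2, 107.0]
ee_rot: [-0.0, 1.0, 0.013, -0.0]
force: [0.1, -0.4, -5.8]
grip_width: 0.148
grip_force: 77.9
time_s: 38.55
eef_pos: [514.2, -238.2, 157.0]
ee_rot: [-0.0, 1.0, 0.013, -0.0]
force: [-0.2, 0.2, -5.6]
grip_width: 0.146
grip_force: 77.9
time_s: 39.35
eef_pos: [514.2, -238.2, 176.4]
ee_rot: [-0.0, 1.0, 0.013, -0.0]
force: [0.1, -0.5, -4.8]
grip_width: 0.149
grip_force: 77.9
time_s: 40.15
eef_pos: [514.2, -238.2, 176.5]
ee_rot: [0.0, 1.0, 0.013, 0.0]
force: [0.6, 0.0, -4.8]
grip_width: 0.152
grip_force: 77.9
time_s: 40.95
eef_pos: [514.2, -238.2, 176.5]
ee_rot: [-0.0, 1.0, 0.013, -0.0]
force: [-0.6, 0.8, -5.1]
grip_width: 0.147
grip_force: 77.9
time_s: 41.75
eef_pos: [514.2, -238.2, 176.5]
ee_rot: [-0.0, 1.0, 0.013, -0.0]
force: [-0.1, 0.4, -4.4]
grip_width: 0.15
grip_force: 77.9
[0.02468173 0.01816181 0.0387764 ]
```

View pics/f.png

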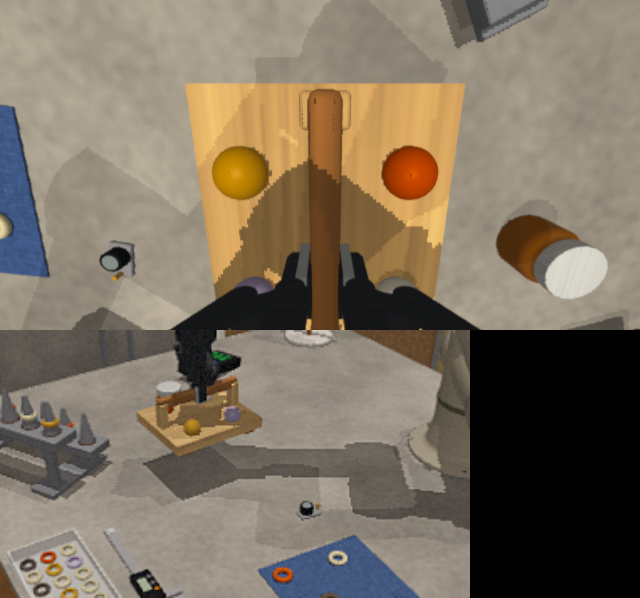

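The picture shows the tray level and clear of the counter, with all four balls in their wells (yellow at (240,172), orange at (410,173), lilac and white partly behind the fingers).

```bash
python3 -c '
from rig import *
print(finish_job())'
```

```text
the job is handed in; nothing more can be done
None
```

All three balls were set in the empty wells, and the tray was lifted about 10 cm by its handle, held level and still for over two seconds, and handed in while still held up; the judge returned no verdict.

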